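# Dial the tool case's wheel lock and slide its bolt open

## Robot

A 7-joint arm with a two-finger parallel gripper is mounted at the origin on the work surface. World frame = base frame: x ahead of the robot, y to its left, z up, the work surface at z = 0. Lengths are in m, angles in rad, forces in N, time in s.
With the tool pointing down it reaches from about 0.425 to 0.875 m from the base axis. Payload 4.7 kg.
Tool frame: the origin (TCP) lies midway between the tips of the shut fingers; the grasp point (between the pads) lies 19 mm behind it; z points along the fingers, y is the line along which they close (so a half turn about z gives the same grasp; the last joint's range is limited). The gripper opens to 85 mm and grips with 20 to 120 N. Pads are 22 mm wide; open, the fingers measure 114 mm over their backs; the gripper's body (76 mm by 85 mm) begins 54 mm behind the grasp point. The pads swing forward as they close: fully open they stand 13 mm farther back than shut.
Start: joints at [1.166, 0.321, -0.07, 1.45, 0.023, 1.371, -0.057], TCP at [0.264, -0.594, 0.231] pointing down, gripper open.
Joint ranges: [-2.86, 2.86], [-0.3, 2.09], [-1.38, 1.24], [0.06, 2.45], [-1.56, 4.7], [0.09, 2.05], [-2.69, 2.69]. Speed limits (rad/s): [2.57, 2.57, 3.14, 3.14, 3.14, 3.14, 3.14].

## Interface

Orientations are given as [roll, pitch, yaw] about the fixed x, y, z axes, in that order (R = Rz(yaw) Ry(pitch) Rx(roll)).
In Python, from station import env, eoat, read_camera, camera_info, outline_of gives the robot as it stands. The module is installed in compiled form; this text tells all that it offers. Calls block until the motion is done:
- env.reach(position, orientation): joint-space move of the TCP to a pose.
- env.servo_line(position, orientation=None, rate=0.15, f_stop=None): straight line of the TCP; orientation=None keeps the orientation; rate is the mean speed in m/s. With f_stop (N) it stops when the force on the tool has changed by that much, and returns True; else False.
- env.goto_joints(angles): joint-space move.
- eoat.gripper_to(opening, f_grip=None): opening from 0.0 (shut) to 1.0 (fully open); f_grip is the grip in N (None keeps the last); returns when the fingers have stopped.
- env.wait(seconds).
- env.solve_ik(position, orientation): joint angles nearest the present ones, or None.
- read_camera(name): name is "scene" or "side" or "wrist"; returns the picture (420x560x3 uint8, red, green, blue); there is no depth.
- camera_info(name): a dict with "vfov" (degrees; the focal length in pixels is half the picture's height over the tangent of half this angle, whatever the lens; pixels are square), "cx", "cy" (the principal point, pixels), "position" and "attitude" of the camera in the world. Camera axes: x right, y down, z forward; pixel columns grow to the right and rows downward; lengths in m; the calibration is good to about 2 mm. A picture is of the moment at which its call begins: read the wrist's pose just before it. camera_info takes no time and is no camera call; for the wrist camera it gives the pose at the moment of the call.
A pose or a line that the arm cannot do raises env.MotionError and nothing moves.
- env.sign_off(): hands the job in; it is judged then, once.
Trained networks look in the newest picture that a camera, given by its name, has taken for a name from the list of things; names that differ only in an ending like _2 or _b are one class to them, and where a whole thing is asked for, a point or a joint stands for the part that bears it (a point fixed in the world has none). Each returns a list of dicts, best first, with "score" (0 to 1); they miss things now and then, are a little off and sometimes report something else, mostly with a low value. They report only what shows in the picture. A call takes as long as a camera call.
- outline_of(label, camera): "mask" (420x560 bool, what is visible of it) and "bbox" ([left, top, right, bottom] in pixels, round what is visible of it).
Readings, each from a call of its own:
- env.current_time(): time.
- env.current_joints(): joint angles.
- env.current_qd(): joint speeds.
- env.current_joint_efforts(): joint torques, N m.
- env.current_tcp_pos(): TCP position.
- env.current_tcp_rot(): TCP orientation.
- env.current_ft_force(): force on the tool from outside, world axes, zero at the start.
- env.current_wrist_torque(): the same for the moment, N m.
- env.current_opening(): opening from 0.0 (shut) to 1.0 (fully open).
- env.current_grasp_force(): force on a finger pad.
Only numpy, scipy, OpenCV 4.12 (cv2) and the standard library are available. Lean on these libraries where they do the work, as an engineer would, in place of code of your own. Each camera call takes 0.05 s, during which the arm holds its last target. There are 200 camera calls.

## Task

The tool case opens on code 5-4-2, read from left to right as the robot sees it: roll the left thumbwheel until 5 dots lie squarely uppermost on the index line and the right one until 2 do, without disturbing the middle wheel, which already shows 4. Only when all three show the code, slide the release bolt fully to the left against its stop and leave the wheels on the code. Feel your way down onto the wheels and press lightly, never harder than 20 N on the lock, and leave the other things on the case and bench where they are.

Things in the scene. Friction and masses are not known exactly. Their poses are not given: they have to be found in the camera images.
- lock: Dark steel lock plate, 74 x 134 x 3 mm, flat on the lid of the red tool case (240 x 340 mm, lid 110 mm above the bench, fixed). Origin: centre of its top face. Axes: x away from the robot, y left along the row of wheels, z up. Three wheels in slots at x = 0, y = +38 (left), 0, -38 mm (right). More than 20 N in all on plate and wheels damages the lock.
- slot_left (a point): Point on the plate's top face at the middle of the left wheel's slot, fixed to the plate, axes as the plate's. The wheel's top stands nominally 14 mm above this point, but its seat is worn by its own unknown amount, up to 4 mm higher or lower, shown in no reading: find the rim by touch. The wheel gives on a spring, 7 N per mm, when pressed.
- slot_middle (a point): Point on the plate's top face at the middle of the middle wheel's slot, fixed to the plate, axes as the plate's. All three wheels: aluminium, 52 mm across, 18 mm wide, axle along the case's y nominally 12 mm under this face; 1 to 6 dark dots, as on dice, round the rim, thin lines between; the number uppermost, between the small index ridges, counts.
- slot_right (a point): Point on the plate's top face at the middle of the right wheel's slot, fixed to the plate, axes as the plate's. The wheel's top stands nominally 14 mm above this point, but its seat is worn by its own unknown amount, up to 4 mm higher or lower, shown in no reading: find the rim by touch. The wheel gives on a spring, 7 N per mm, when pressed.
- wheel_left (a joint): Angle (rad) of the left wheel. Number n is squarely uppermost at (n-1) x 1.0472. Grows as the wheel's top rolls along the case's +x (away from the robot). Smooth, no detents: stays where it is left; stops at -0.4 and 5.64, so it cannot go round past 1 or 6. Turning takes about 2 N at the rim, by friction of what presses on it. To be set to 5 (4.189).
- wheel_middle (a joint): Angle (rad) of the middle wheel. Number n is squarely uppermost at (n-1) x 1.0472. Grows as the wheel's top rolls along the case's +x (away from the robot). Smooth, no detents: stays where it is left; stops at -0.4 and 5.64, so it cannot go round past 1 or 6. Turning takes about 2 N at the rim, by friction of what presses on it. Already shows 4 (3.142), to stay there.
- wheel_right (a joint): Angle (rad) of the right wheel. Number n is squarely uppermost at (n-1) x 1.0472. Grows as the wheel's top rolls along the case's +x (away from the robot). Smooth, no detents: stays where it is left; stops at -0.4 and 5.64, so it cannot go round past 1 or 6. Turning takes about 2 N at the rim, by friction of what presses on it. To be set to 2 (1.047).
- bolt (a joint): Travel of the release bolt in m: 0 = shut, 0.030 = fully open against its stop. It slides along the case's +y (to the left), stays where it is left, and takes about 3 N to push.
- bolt_tab (a point): Centre of the bolt's dark steel upright tab, 22 mm (case x) x 10 mm (y) x 24 mm tall: top 12 mm above, foot 12 mm below this point. Under it a slide 34 mm long (y), 24 mm wide, 4 mm thick, in a flat steel track on the lid, 85 mm nearer the robot than the row of wheels.
- socket_mid (a point): Bystander, not to be disturbed: steel deep socket, 26 mm across and 42 mm tall, standing on the far left corner of the case lid. The point is its centre, half-way up.
- tin_mid (a point): Bystander, not to be disturbed: round open steel tin, 56 mm across and 22 mm tall, on the far right corner of the case lid. The point is its centre, half-way up.
- spray_mid (a point): Bystander, not to be disturbed: blue spray can, 64 mm across, 190 mm tall, standing on the bench left of the case. The point is its centre, half-way up.
- jar_mid (a point): Bystander, not to be disturbed: amber jar, 72 mm across, 90 mm tall, on the bench left of the case. The point is its centre, half-way up.
- mug_mid (a point): Bystander, not to be disturbed: white mug, 80 mm across, 95 mm tall, on the bench right of the case. The point is its centre, half-way up.
- wrench_grip (a point): Bystander, not to be disturbed: steel open-ended wrench, 180 mm long, lying on the bench right of the case; the point is on its handle.
- driver_grip (a point): Bystander, not to be disturbed: screwdriver, 140 mm long, lying on the left edge of the case lid, along the case's x; the point is on its handle.

How it is judged:
By the outcome, as a careful person would: the job done as asked, in the order asked, and still so for the second after the job is handed in, with the robot touching nothing.
It also fails if it takes over 70 s, if anything falls off the work surface, if the arm or the gripper's body presses on something with over 40 N, if the wrist force passes 120 N, or if a joint passes its speed limit or range.

## Working session

There is one attempt and no reset: what is moved stays moved. The work goes in short steps, each a Python script; the robot and the scene stay as the last script left them, time stands still between calls to the robot, and variables do not carry over. Pictures are saved under pics/ and viewed, at most 10 in all, crops included, and the job is handed in when it is done.

```bash
mkdir -p pics; python3 - <<'E'
from station import *
import cv2,numpy as np
a=[]
for n in ("scene","side"):
    im=read_camera(n); i=camera_info(n); print(n,i)
    cv2.imwrite(f"pics/{n}0.png",im[:,:,::-1])
    for l in ("lock","bolt_tab"):
        for o in outline_of(l,n)[:2]: print(l,o["score"],o["bbox"])
print(env.current_time(),env.current_tcp_rot(),env.current_ft_force(), camera_info("wrist"))
E
```

```text
scene {'vfov': 43.910590387282234, 'cx': 284.7708647666516, 'cy': 210.80028963181434, 'position': array([1.5134195 , 0.45857387, 0.75712161]), 'attitude': array([-2.13657513,  0.02526152,  2.01490143])}
lock 0.63 [268.4, 192.0, 329.9, 224.4]
side {'vfov': 52.07301624880103, 'cx': 279.8310628201673, 'cy': 209.0402090615318, 'position': array([ 0.44574633, -0.95468778,  0.73946765]), 'attitude': array([-2.1528655 , -0.01398868, -0.1657282 ])}
lock 0.59 [245.5, 185.9, 280.7, 217.0]
lock 0.47 [254.9, 144.8, 277.7, 170.6]
bolt_tab 0.31 [289.0, 338.9, 373.0, 358.3]
0.3 [-3.14098249e+00  4.91919736e-05  4.18877610e-01] [-0.49288201  0.19312938 -0.08002955] {'vfov': 63.30397717384037, 'cx': 272.17263467131227, 'cy': 208.2197139956012, 'position': array([ 0.33443035, -0.56272058,  0.37279063]), 'attitude': array([ 2.83226150e+00,  4.84144176e-04, -1.15224156e+00])}
```

View pics/scene0.png

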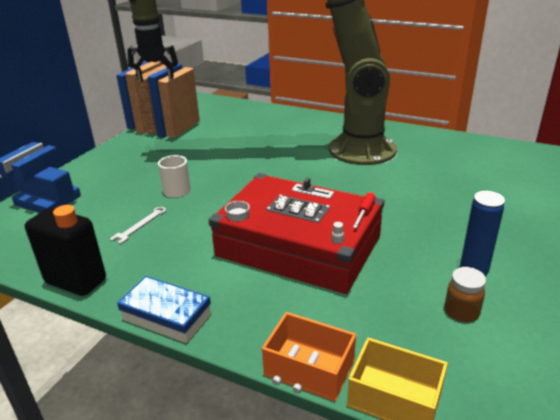

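View pics/side0.png

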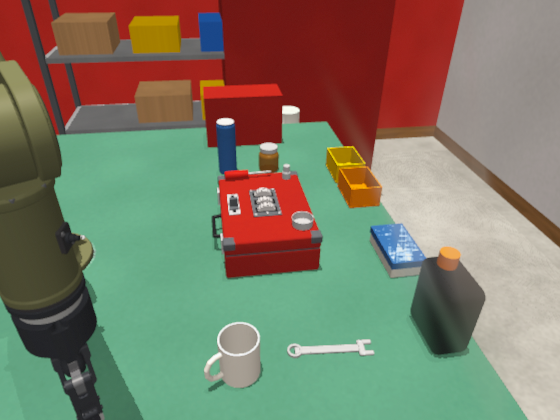

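The scene picture shows the lock around (300,208) with the bolt tab near (307,184). The side picture shows the wheels at about (265,202) and the tab near (234,203).

```bash
cat > h.py <<'E'
from station import *
import cv2,numpy as np
from scipy.spatial.transform import Rotation as R
def K(i): f=210/np.tan(np.radians(i["vfov"])/2); return f
def ray(i,uv):
    f=K(i); d=np.array([(uv[0]-i["cx"])/f,(uv[1]-i["cy"])/f,1.])
    return R.from_euler("xyz",i["attitude"]).apply(d)
def onplane(i,uv,z):
    d=ray(i,uv); return i["position"]+d*(z-i["position"][2])/d[2]
def proj(i,P):
    p=R.from_euler("xyz",i["attitude"]).inv().apply(np.asarray(P)-i["position"]); f=K(i)
    return np.stack([p[...,0]/p[...,2]*f+i["cx"],p[...,1]/p[...,2]*f+i["cy"]],-1)
def look(name,fn):
    i=camera_info(name); im=read_camera(name); cv2.imwrite(f"pics/{fn}.png",im[:,:,::-1]); return i,im
E
python3 - <<'E'
from h import *
for n,pts in (("scene",[(300,208),(307,184)]),("side",[(265,202),(234,203)])):
    i=camera_info(n)
    for p in pts: print(n,onplane(i,p,0.122))
E
```

```text
scene [0.59234804 0.04120649 0.122     ]
scene [0.48375893 0.01171236 0.122     ]
side [0.57540841 0.00887393 0.122     ]
side [0.49308311 0.0157686  0.122     ]
```

```bash
python3 - <<'E'
from h import *
p=env.current_tcp_pos(); env.servo_line([p[0],p[1],0.32])
env.reach([0.575,0.015,0.27],[np.pi,0,0]); 
eoat.gripper_to(0.0,20)
i,im=look("wrist","w1"); print(env.current_time(),i,env.current_tcp_pos(),env.current_joints().round(2))
for l in ("lock","bolt_tab","wheel_left"):
    for o in outline_of(l,"wrist")[:3]: print(l,o["score"],o["bbox"])
E
```

```text
4.2917 {'vfov': 63.30397717384037, 'cx': 272.17263467131227, 'cy': 208.2197139956012, 'position': array([0.65183219, 0.01463549, 0.41184368]), 'attitude': array([ 2.83257647e+00, -1.03956577e-03, -1.57100090e+00])} [0.57499375 0.01500074 0.27000978] [ 0.57  0.21 -0.75  1.56  0.14  1.42 -1.75]
lock 0.76 [177.9, 146.2, 332.8, 230.0]
wheel_left 0.78 [202.2, 159.8, 225.9, 212.0]
```

View pics/w1.png

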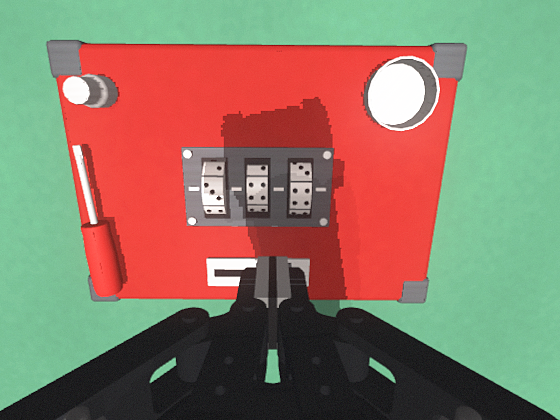

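The wrist picture shows the plate with corners about (183,149), (332,148), (330,225) and (185,226). The wheels sit at columns 213, 257 and 301 with the index line at row 189. The bolt track spans (208–310, 258–285), with the tab hidden behind the fingers. Left wheel shows about 3 and right about 4.

```bash
python3 - <<'E'
from h import *
i={'vfov': 63.30397717384037, 'cx': 272.17263467131227, 'cy': 208.2197139956012, 'position': np.array([0.65183219, 0.01463549, 0.41184368]), 'attitude': np.array([ 2.83257647e+00, -1.03956577e-03, -1.57100090e+00])}
for c in [(183,149),(332.5,148),(330.5,225),(185,226.5),(194,189),(325,189)]: print(onplane(i,c,0.113).round(4))
print(proj(i,[0.575,0.015,0.27]))
# closer look
env.servo_line([0.545,0.016,0.20],rate=0.1)
i,im=look("wrist","w2"); print(i)
o=outline_of("lock","wrist"); print([x["bbox"] for x in o])
o=outline_of("bolt_tab","wrist"); print([(x["bbox"],x["score"]) for x in o])
cv2.imwrite("pics/w2b.png",cv2.resize(im[:,:,::-1],(800,600),interpolation=cv2.INTER_CUBIC))
E
```

```text
[0.6107 0.0921 0.113 ]
[ 0.6115 -0.0383  0.113 ]
[ 0.5399 -0.0402  0.113 ]
[0.5385 0.096  0.113 ]
[0.5747 0.085  0.113 ]
[ 0.5747 -0.0335  0.113 ]
[271.10600988 272.82012355]
{'vfov': 63.30397717384037, 'cx': 272.17263467131227, 'cy': 208.2197139956012, 'position': array([0.62228268, 0.0156221 , 0.34261377]), 'attitude': array([ 2.83389824e+00, -9.72054725e-04, -1.57112023e+00])}
[[149.6, 115.4, 356.9, 226.4]]
[]
```

View pics/w2b.png

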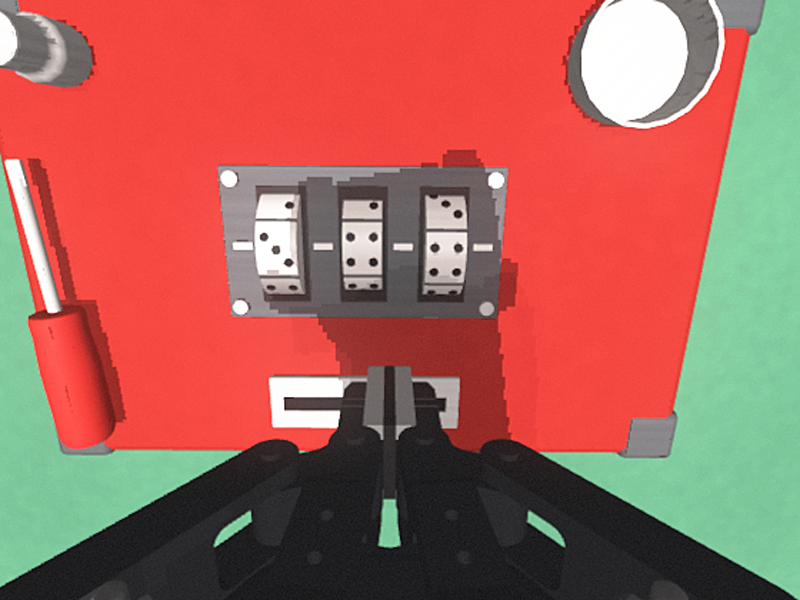

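Two of the dice faces are clear: left shows 3 near the top, right shows 4, and the middle shows 4. The ridges are at (243,246) and (483,247) in 800-scale. I'll compute the plate pose, unwrap the rims, and feel for both rims.

```bash
cat >> h.py <<'E'
X0,Y0,ZP=0.575,0.027,0.113
from scipy.signal import find_peaks
def strip(i,im,y,h=0.,x0=None):
    x0=X0 if x0 is None else x0
    ph=np.radians(np.arange(-58,58.1,0.5)); ys=np.linspace(.0088,-.0088,45)
    P=np.zeros((len(ph),len(ys),3)); P[...,0]=x0+.026*np.sin(ph)[:,None]; P[...,1]=y+ys; P[...,2]=(ZP-.012+h+.026*np.cos(ph))[:,None]
    uv=proj(i,P).astype(np.float32)
    return np.degrees(ph),cv2.remap(im,uv[...,0],uv[...,1],cv2.INTER_CUBIC)
def lines(i,im,y,h=0.):
    ph,s=strip(i,im,y,h); g=s.mean(2); e=np.r_[g[:,5:9].T,g[:,-9:-5].T].mean(0)
    d=cv2.GaussianBlur(e[:,None],(1,61),0)[:,0]-e
    p,_=find_peaks(d,height=8,distance=20); return [(round(ph[k],1),round(d[k])) for k in p]
E
python3 - <<'E'
from h import *
i=camera_info("wrist"); im=cv2.imread("pics/w2.png")[:,:,::-1].copy()
s=1/1.42857
for c in [(219,167),(507,167),(497,318),(232,317),(243,246),(483,247),(389,380),(271,377),(461,376),(459,430),(273,427)]: print(c,onplane(i,(c[0]*s,c[1]*s),0.113).round(4))
st=[]
for y in (.038,0,-.038):
    ph,a=strip(i,im,Y0+y); st.append(cv2.resize(a,(180,466))); print(y,lines(i,im,Y0+y))
a=np.hstack(st)[::-1].copy(); a[233,::6]=(255,0,0); cv2.imwrite("pics/s1.png",a[:,:,::-1])
F=env.current_ft_force; down=[np.pi,0,0]
for y in (.038,-.038):
    env.servo_line([X0,Y0+y,ZP+.03],down,rate=.15); env.wait(.2); f0=F()
    env.servo_line([X0,Y0+y,ZP+.020],rate=.05)
    hit=env.servo_line([X0,Y0+y,ZP+.007],rate=.015,f_stop=1.5)
    print(hit,env.current_tcp_pos()-[0,0,ZP],F()-f0,env.current_time())
    env.servo_line([X0,Y0+y,ZP+.03],rate=.1)
E
```

```text
(219, 167) [0.6118 0.0929 0.113 ]
(507, 167) [ 0.6118 -0.0385  0.113 ]
(497, 318) [ 0.5385 -0.0388  0.113 ]
(232, 317) [0.5391 0.0941 0.113 ]
(243, 246) [0.5752 0.0853 0.113 ]
(483, 247) [ 0.5747 -0.0297  0.113 ]
(389, 380) [0.504  0.0154 0.113 ]
(271, 377) [0.5058 0.077  0.113 ]
(461, 376) [ 0.5063 -0.0222  0.113 ]
(459, 430) [ 0.4739 -0.0226  0.113 ]
(273, 427) [0.4759 0.0781 0.113 ]Traceback (most recent call last):
  File "<stdin>", line 7, in <module>
  File "h.py", line 21, in strip
    uv=proj(i,P).astype(np.float32)
       ~~~~^^^^^
  File "h.py", line 11, in proj
    p=R.from_euler("xyz",i["attitude"]).inv().apply(np.asarray(P)-i["position"]); f=K(i)
  File "scipy/spatial/transform/_rotation.pyx", line 2580, in scipy.spatial.transform._rotation.Rotation.apply
ValueError: Expected input of shape (3,) or (P, 3), got (233, 45, 3).
```

```bash
sed -i 's/p=R.from_euler("xyz",i\["attitude"\]).inv().apply(np.asarray(P)-i\["position"\])/p=(np.asarray(P)-i["position"])@R.from_euler("xyz",i["attitude"]).as_matrix()/; s/Y0,ZP=0.575,0.027,/Y0,ZP=0.575,0.0273,/' h.py
python3 - <<'E'
from h import *
i=camera_info("wrist"); im=cv2.imread("pics/w2.png")[:,:,::-1].copy()
st=[]
for y in (.038,0,-.038):
    ph,a=strip(i,im,Y0+y); st.append(cv2.resize(a,(180,466))); print(y,lines(i,im,Y0+y))
a=np.hstack(st)[::-1].copy(); a[233,::6]=(255,0,0); cv2.imwrite("pics/s1.png",a[:,:,::-1])
F=env.current_ft_force; down=[np.pi,0,0]
for y in (.038,-.038):
    env.servo_line([X0,Y0+y,ZP+.03],down,rate=.15); env.wait(.2); f0=F()
    env.servo_line([X0,Y0+y,ZP+.020],rate=.05)
    hit=env.servo_line([X0,Y0+y,ZP+.007],rate=.015,f_stop=1.5)
    print(hit,env.current_tcp_pos()-[0,0,ZP],F()-f0,env.current_time())
    env.servo_line([X0,Y0+y,ZP+.03],rate=.1)
E
```

```text
0.038 [(np.float64(-43.5), 35), (np.float64(-27.0), 81), (np.float64(-10.0), 32), (np.float64(19.0), 49), (np.float64(34.0), 108), (np.float64(50.5), 19)]
0 [(np.float64(-53.5), 22), (np.float64(-40.5), 52), (np.float64(-25.5), 75), (np.float64(-10.0), 65), (np.float64(14.5), 69), (np.float64(33.0), 99), (np.float64(50.5), 29)]
-0.038 [(np.float64(-38.5), 58), (np.float64(-19.5), 62), (np.float64(3.0), 75), (np.float64(22.5), 109), (np.float64(40.0), 34)]
True [0.57526351 0.06535583 0.01666767] [-0.53627308  0.49160437  3.99731834] 7.1667
True [ 0.57529341 -0.01074293  0.01627878] [-1.01746407  1.42227284  5.18321118] 9.1083
```

View pics/s1.png

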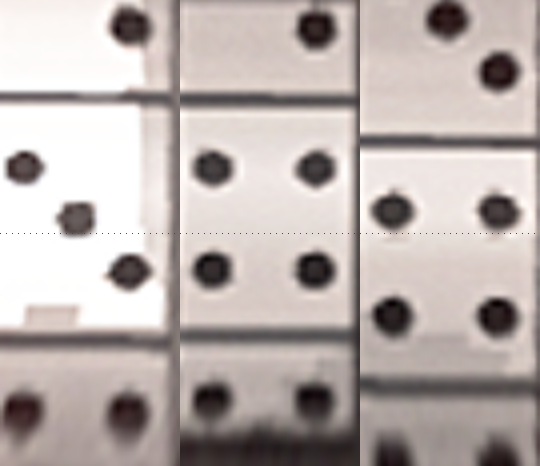

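Strips: the left wheel shows 3 nearly square (lines at 34° and −27°), the middle shows 4, and the right shows 4 about 10° low. The rims were felt at about 17.2 and 17.0 mm above the plate. Next: one trial stroke on the left wheel, then check the view.

```bash
cat >> h.py <<'E'
from scipy.optimize import minimize_scalar
HL,HR=.0032,.0030
def edges(i,im,y,h=0.):
    "phase of the 60deg-spaced full-width lines, in (-30,30] = offset of the nearest number from the top"
    ph,s=strip(i,im,y,h); g=s.astype(float).mean(2)[:,4:36]; g=np.sort(g,1)[:,-8:].mean(1)  # bright part of a row: dark only on lines
    d=cv2.GaussianBlur(g[:,None],(1,41),0)[:,0]-g; ok=abs(ph)<48
    p,_=find_peaks(np.where(ok,d,0),height=6,distance=20); return [(float(ph[k]),round(float(d[k]))) for k in p]
def view(fn,xo=-.03,zo=.087):
    env.servo_line([X0+xo,Y0-.011,ZP+zo],rate=.25); env.wait(.15)
    i,im=look("wrist",fn); st=[]
    for n,y,h in (("L",.038,HL),("M",0,0),("R",-.038,HR)):
        print(n,edges(i,im,Y0+y,h)); st.append(cv2.resize(strip(i,im,Y0+y,h)[1],(180,466)))
    a=np.hstack(st)[::-1].copy(); a[233,::6]=(255,0,0); cv2.imwrite(f"pics/{fn}s.png",a[:,:,::-1])
def stroke(y,htop,dx,press=.0012,half=None):
    "roll the wheel by dx at the rim, tip centred over the top half-way"
    F=env.current_ft_force; x1,x2=X0-dx/2,X0+dx/2; z=ZP+htop
    env.servo_line([x1,y,z+.006],rate=.2); env.wait(.1); f0=F()
    env.servo_line([x1,y,z-press],rate=.03); fa=F()-f0
    env.servo_line([x2,y,z-press],rate=.05); fb=F()-f0
    env.servo_line([x2,y,z+.006],rate=.1)
    print("stroke",dx,fa.round(1),fb.round(1),round(env.current_time(),1))
E
python3 - <<'E'
from h import *
im=cv2.imread("pics/w2.png")[:,:,::-1].copy()
i={'vfov': 63.30397717384037, 'cx': 272.17263467131227, 'cy': 208.2197139956012, 'position': np.array([0.62228268, 0.0156221 , 0.34261377]), 'attitude': np.array([ 2.83389824e+00, -9.72054725e-04, -1.57112023e+00])}
for y,h in ((.038,HL),(0,-.003),(0,0),(0,.003),(-.038,HR)): print(y,h,edges(i,im,Y0+y,h))
stroke(Y0+.038,.0172,.016)
view("w3")
E
```

```text
0.038 0.0032 [(-24.5, 75), (35.0, 86)]
0 -0.003 [(-28.0, 62), (32.0, 87)]
0 0 [(-25.5, 64), (33.0, 87)]
0 0.003 [(-47.5, 27), (-23.5, 67), (34.0, 85)]
-0.038 0.003 [(-36.0, 46), (24.000000000000004, 94)]
stroke 0.016 [-1.8 -0.9  4.8] [-1. -1.  5.] 11.1
L [(-46.5, 24), (-26.5, 19), (11.0, 67)]
M [(-25.5, 81), (33.5, 85)]
R [(-35.5, 58), (24.000000000000004, 106)]
```

The rolling doesn't slip: 16 mm gave 35.5°. Now the bulk of both rolls.

```bash
python3 - <<'E'
from h import *
for k in range(2): stroke(Y0+.038,.0170,.0165)
env.servo_line([X0,Y0,ZP+.03],rate=.2)
for k in range(3): stroke(Y0-.038,.0170,-.0162)
view("w4")
E
```

```text
stroke 0.0165 [-0.1 -1.2  3.6] [ 0.4 -2.8  5.8] 13.6
stroke 0.0165 [ 0.2 -1.8  4.8] [ 0.7 -1.7  5.9] 15.1
stroke -0.0162 [-0.4  0.2  3.4] [-1.1  2.1  5.4] 17.0
stroke -0.0162 [-0.6 -0.3  4.4] [-0.7  0.2  5.4] 18.5
stroke -0.0162 [-0.9 -0.2  4.3] [-1.8  1.   4.5] 20.0
L [(-35.0, 66), (-21.5, 23), (24.000000000000004, 108)]
M [(-25.5, 86), (33.5, 85)]
R [(-20.0, 85), (40.0, 86)]
```

View pics/w4s.png

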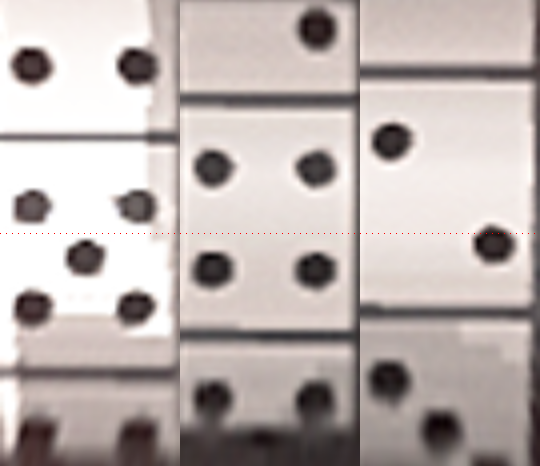

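The left wheel shows 5, about 7.5° short. The right shows 2, about 8° beyond. The middle is unchanged. Now the fine correction.

```bash
python3 - <<'E'
from h import *
stroke(Y0+.038,.0170,.0034)
env.servo_line([X0,Y0,ZP+.03],rate=.2)
stroke(Y0-.038,.0170,-.0036)
view("w5",xo=-.10,zo=.10)
view("w6")
E
```

```text
stroke 0.0034 [-0.2 -1.2  4.5] [-1.6 -1.   6.4] 22.2
stroke -0.0036 [0.5 1.6 3.3] [1.  4.1 3.6] 23.9
L [(-29.500000000000004, 114), (30.5, 114)]
M [(-28.0, 112), (-11.5, 15), (31.5, 126)]
R [(-26.0, 124), (34.0, 98)]
L [(-29.000000000000004, 69), (31.0, 106)]
M [(-26.0, 77), (33.5, 84)]
R [(-25.5, 78), (34.5, 90)]
```

View pics/w6.png

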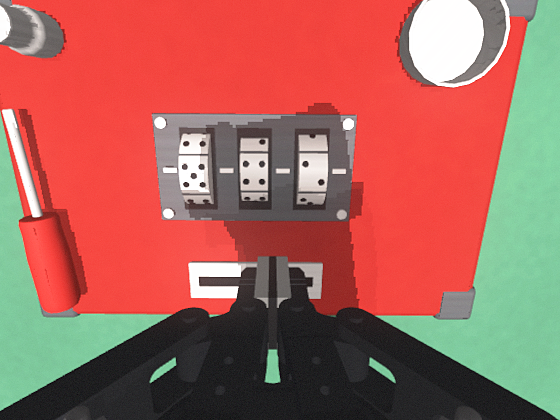

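The lines now read 1°, 3.8° and 4.5° for left, middle and right, and the target is about 2°. I'll trim the right wheel by about 1 mm, verify, and then do the bolt. The tab is at about y = 0.0125.

```bash
python3 - <<'E'
from h import *
stroke(Y0-.038,.0170,-.0012)
view("w7")
BX=X0-.085
F=env.current_ft_force
env.servo_line([BX,-.035,ZP+.05],rate=.25); env.wait(.1)
for n in ("scene","side"):
    i,im=look(n,n+"1")
    for z in (.140,.116): print(n,proj(i,[BX,.0125,z]).round(1))
a=[cv2.resize(cv2.imread(f"pics/{n}1.png")[y-40:y+40,x-50:x+50],(400,320),interpolation=2) for n,x,y in (("scene",305,190),("side",245,200))]
cv2.imwrite("pics/ss.png",np.hstack(a))
E
```

```text
stroke -0.0012 [1.1 1.1 2.4] [3.2 2.4 3.3] 26.9
L [(-28.500000000000004, 87), (4.5, 8), (31.0, 112)]
M [(-25.5, 88), (33.5, 86)]
R [(-27.5, 88), (32.5, 94)]
scene [306.3 178.8]
scene [306.3 187.3]
side [232.6 198. ]
side [233.  205.6]
```

View pics/ss.png

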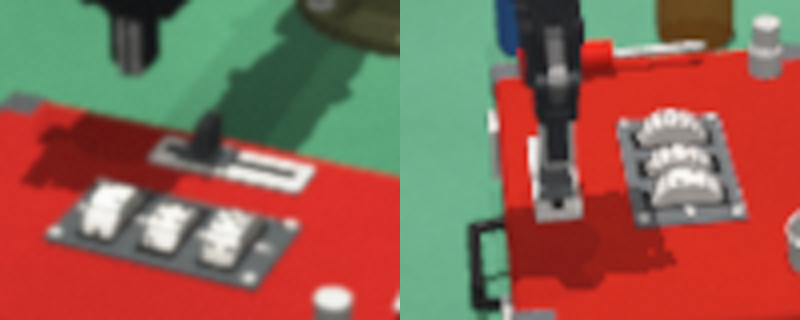

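The scene crop shows the tab at (307,184), matching the predicted y ≈ 0.0125. All wheels are within about 1.5° of the code. Now the bolt push.

```bash
python3 - <<'E'
from h import *
BX=X0-.085; F=env.current_ft_force
print(env.servo_line([BX,-.030,.127],rate=.06,f_stop=4),env.current_tcp_pos()); env.wait(.1); f0=F()
for k in range(4):
    hit=env.servo_line([BX,.06,.127],rate=.025,f_stop=8.5)
    print(hit,env.current_tcp_pos().round(4),(F()-f0).round(1),round(env.current_time(),1))
    if hit: break
E
```

```text
False [ 0.49014993 -0.02996622  0.12709063]
True [0.49   0.0256 0.1267] [ 1.1 -2.2  0.8] 31.2
```

```bash
python3 - <<'E'
from h import *
BX=X0-.085; F=env.current_ft_force
env.wait(.1); f0=F()
hit=env.servo_line([BX,.035,.127],rate=.01,f_stop=9)
print(hit,env.current_tcp_pos().round(4),(F()-f0).round(1))
env.servo_line([BX,.012,.127],rate=.06); env.servo_line([BX,.0,.22],rate=.2)
env.servo_line([BX-.03,-.10,.25],rate=.25)
i,im=look("scene","sc2")
for y in (.0425,.0395): print(proj(i,[BX,y,.128]))
a=cv2.resize(im[150:230,255:355],(400,320),interpolation=2)
iw,iwm=look("wrist","w8")
for n,y,h in (("L",.038,HL),("M",0,0),("R",-.038,HR)): print(n,edges(iw,iwm,Y0+y,h))
print(proj(iw,[BX,.0425,.140]))
cv2.imwrite("pics/sc2w.png",np.hstack([a,cv2.resize(iwm[:,:],(400,320))])[:,:,::-1]); print(env.current_time())
E
```

```text
True [0.4892 0.0254 0.126 ] [ 0.8 -1.6  0.9]
[317.60158348 185.44323588]
[316.46027654 185.20566923]
L [(-29.999999999999996, 110), (4.0, 26), (29.999999999999996, 98)]
M [(-28.0, 122), (-12.000000000000002, 26), (31.0, 123)]
R [(-28.500000000000004, 102), (31.5, 114)]
[ 78.72291733 164.90543304]
33.6083
```

View pics/sc2w.png

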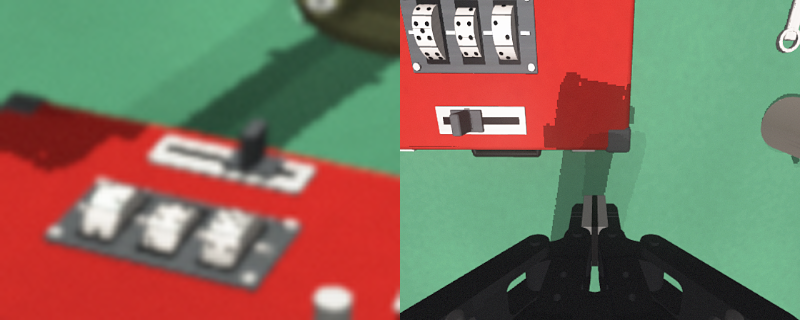

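```bash
python3 - <<'E'
from h import *
iw=camera_info("wrist"); im=cv2.imread("pics/w8.png"); BX=X0-.085
c=im[110:210,30:190].copy(); c=cv2.resize(c,(800,500),interpolation=cv2.INTER_CUBIC)
def pl(P,col):
    q=((proj(iw,np.array(P))-[30,110])*5+2.5).astype(int); cv2.polylines(c,[q],True,col,1)
yc=Y0+.015
def rect(y,hx,hy,z): return [[BX+a*hx,y+b*hy,z] for a,b in((1,1),(1,-1),(-1,-1),(-1,1))]
for y,col in ((yc,(0,255,0)),(yc-.005,(255,0,255))):
    pl(rect(y,.012,.017,.116),col); pl(rect(y,.011,.005,.139),col)
pl(rect(Y0,.016,.05,.111),(255,255,0))
cv2.imwrite("pics/ov.png",c)
E
```

```text
(no output)
```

View pics/ov.png

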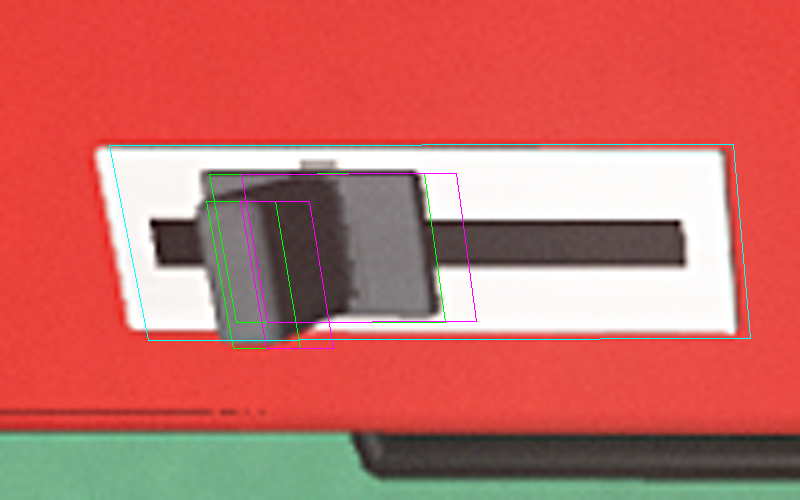

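The overlay puts the bolt at full travel to within about 1 mm. As a final check I'll press it in small steps and read the held force, which friction alone would cap at about 3 N.

```bash
python3 - <<'E'
from h import *
BX=X0-.085; F=env.current_ft_force
env.servo_line([BX,.0,.22],rate=.25); env.servo_line([BX,.012,.127],rate=.15); env.wait(.2); f0=F()
env.servo_line([BX,.0235,.127],rate=.05)
for y in np.arange(.0245,.032,.0005):
    env.servo_line([BX,y,.127],rate=.02); env.wait(.1); f=F()-f0
    print(y.round(4),env.current_tcp_pos().round(4)[1],f.round(1))
    if f[1]<-8: break
env.servo_line([BX,.012,.127],rate=.06); env.servo_line([BX,.0,.22],rate=.2); env.servo_line([BX-.03,-.10,.25],rate=.25)
i,im=look("wrist","w9")
for n,y,h in (("L",.038,HL),("M",0,0),("R",-.038,HR)): print(n,edges(i,im,Y0+y,h))
o=cv2.imread("pics/w8.png")[:,:,::-1]; print(np.abs(o.astype(int)-im)[110:210,30:190].max(2).mean(),env.current_time())
E
```

```text
0.0245 0.0244 [ 0.7 -0.3 -0.6]
0.025 0.025 [ 0.9 -1.   0.2]
0.0255 0.0254 [ 0.4 -0.5 -0.6]
0.026 0.0255 [-0.1 -3.1  0.4]
0.0265 0.0256 [ 1.5 -5.8  0.4]
0.027 0.0257 [ 0.7 -5.7  1.5]
0.0275 0.0257 [ 0.7 -8.4  0.9]
L [(-29.999999999999996, 119), (4.0, 29), (29.999999999999996, 98)]
M [(-28.0, 123), (-12.000000000000002, 31), (31.0, 124)]
R [(-28.0, 101), (31.0, 98)]
6.220625 39.6583
```

The force climbs linearly to 8 N while the tip stays at y = 0.0257, so the bolt is hard against its stop. The wheels still show the code.

```bash
python3 -c "
from station import env
print(env.sign_off())"
```

```text
the job is handed in; nothing more can be done
None
```

The wheels show 5-4-2, each within about 1.5° of square by camera; the bolt is fully left against its stop, the robot is clear, and I handed the job in at about 40 s of the 70 s.

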